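# Lock the open fastener on the gearbox lid with the flat driver

### The arm

A 6-joint arm with a two-finger parallel gripper is mounted at the origin on the work surface; the furniture and walls round the work are solid. World frame = base frame: x ahead of the robot, y to its left, z up, the work surface at z = 0. Lengths are in m, angles in degrees, forces in N, time in s.
With the tool pointing down it reaches from about 0.25 to 0.725 m from the base axis. Payload 9.7 kg.
Tool frame: the origin (TCP) lies at the very end of the fingers, on their centre line; the grasp point (between the pads) lies 19 mm behind it (bot.grip_point_offset is the distance from the TCP to the grasp point, in m); y points along the fingers, x is the direction in which the jaws open and shut, and the axes are right-handed (so a half turn about y gives the same grasp; the last joint's range is limited). The gripper opens to 85 mm and grips with 20 to 120 N. Pads are 22 mm wide; open, the fingers measure 114 mm over their backs; the gripper's body (76 mm by 85 mm) begins 54 mm behind the grasp point. The pads swing forward as they close: fully open they stand 13 mm farther back than shut.
Start: joints at [-67.838, 4.979, 10.078, 95.1, 0, 90], TCP at [0.207, -0.509, 0.231] pointing down, gripper open.
Joint ranges: [-179.16, 179.16], [-48.56, 103.87], [-65.8, 70.77], [-126.05, 130.52], [-82.76, 87.17], [-180, 180]. Speed limits (degrees/s): [127.2, 127.2, 147.25, 180, 180, 180].

### API

Orientations are given as [roll, pitch, yaw] about the fixed x, y, z axes, in that order (R = Rz(yaw) Ry(pitch) Rx(roll)).
In Python, from workcell import bot gives the robot as it stands.
- The arm moves only by the shell command python3 -m inch 'ROWS' [FORCE]. ROWS is JSON, a list of rows, each a list of 3 entries, a list of its own where there are three numbers: the shift along the tool's x, y, z in mm, then the turn, a rotation vector about the tool's x, y, z in rad, then the finger opening in mm, from 0 to 85.4. In form: [[[x, y, z], [ax, ay, az], grip], ...]. A call has 1 to 20 rows; each row is the pose to reach, as a shift and turn from the pose measured when the call began, along the tool's axes at that moment; what a row does not reach only later rows make up. A row lasts 1/10 s, in which the tool goes at most 50 mm and 8.59 degrees, less where a joint would pass 70% of its speed; a pose out of reach is approached as far as the arm can. A call with a gripper value outside its range is refused whole. The fingers move at their own pace and stop on an object; FORCE is the grip in N (left out, the last holds). Time passes only in rows, so rows that repeat a pose let the fingers close. It gives the time, the measured TCP pose, the force and the opening at its end, in the units of the state.
- bot.get_obs(): the state, without advancing time (a new reading comes with each control period).
- bot.camera(name): name is "side" or "top" or "wrist"; returns a dict with "frame" (384x512x3 uint8, red, green, blue), "mtx" (3x3 intrinsics, pixels), "origin" and "orientation" of the camera in the world. Camera axes: x right, y down, z forward; pixel columns grow to the right and rows downward; lengths in m; the calibration is good to about 2 mm. A picture is of the moment at which its call begins. There is no depth.
- bot.job_done(): hands the job in, once; it reports no verdict.
Trained networks look in a picture, given as the dict that the camera call returned (one of the last four; its "shot" number tells which), for a name from the list of things; names that differ only in an ending like _2 or _b are one class to them, and where a whole thing is asked for, a point or a joint stands for the part that bears it (a point fixed in the world has none). Each returns a list of dicts, best first, with "confidence" (0 to 1); they miss things now and then, are a little off and sometimes report something else, mostly with a low value. They report only what shows in the picture. A call takes as long as a camera call.
- bot.search_frame(picture, name): "box" ([left, top, right, bottom] in pixels, round what is visible of it).
- bot.cut_out(picture, name): "region" (384x512 bool, what is visible of it) and "box" ([left, top, right, bottom] in pixels, round what is visible of it).
The state is a dict: "time": time; "q": joint angles; "qd": joint speeds; "joint_efforts": joint torques, N m; "ee_pos": TCP position; "tcp_rot": TCP orientation; "wrist_force": force on the tool from outside, world axes, zero at the start; "torque": the same for the moment, N m; "opening": finger opening in m.
Only numpy, scipy, OpenCV 4.12 (cv2) and the standard library are available. Lean on these libraries where they do the work, as an engineer would, in place of code of your own. Each camera call takes 0.05 s, during which the arm holds its last target. There are 200 camera calls.

### The job

One of the two big slotted fasteners on the gearbox lid is still open: its slot stands askew to the two black marks on its collar. Take the wide flat driver out of its stand, seat its blade fully in that slot and, keeping it seated, turn the fastener clockwise (seen from above) until its slot is in line with the marks, where it meets its stop. Then put the driver back upright in its stand, blade down through the hole with its round flange flat on the top, and let go.

Things in the scene. Friction and masses are not known exactly. Their poses are not given: they have to be found in the camera images.
- driver: Wide flat driver, 140 mm long, 0.15 kg, blade down in its stand. Origin: middle of the blade's end; z up to the handle, x along the blade's width. Blade 20 (x) x 4 (y) mm, 14 mm tall; shaft 10 mm thick; round flange 46 mm across, 60 to 65 mm above origin; oblong dark wooden handle 36 (x) x 24 (y) mm, 68 to 140 mm above origin: grip across its 24 mm, 108 mm up.
- driver_stand: Fixed wooden stand, 90 x 90 mm: base, four thin posts, top plate 8 mm thick with its upper face 85 mm above the table. Origin on the table under the plate's round hole, z up. Hole 28 mm across, chamfered to 34; the driver hangs in it by its flange, blade end 25 mm above the table, turned any way about its own axis.
- open_screw_slot (a point): Middle of the open fastener's slot floor, 61 mm above the table; x along the slot, z up. Pale grey gearbox 80 x 150 mm, fixed, aluminium lid 56 mm up with two such fasteners 80 mm apart, the other locked already. Head 36 mm across; slot right across it, 9 mm deep, 8 mm wide, flared to 14 at the top. Blade has 12 degrees of play either way: the driver turns that much further.
- open_screw (a joint): Turn of the open fastener in rad, growing clockwise seen from above. Starts at 0.15 to 0.35; at 1.2 it meets its stop, the slot in line with the two black marks on its collar. Light friction (0.06 N m); stays where it is left, and does not rise or sink.

How it is judged:
By the outcome, as a careful person would: the job done as asked, in the order asked, and still so for the second after the job is handed in, with the robot touching nothing.
It also fails if it takes over 51 s, if anything falls off the work surface, if the arm or the gripper's body presses on something with over 40 N, if the wrist force passes 120 N, or if a joint passes its speed limit or range.

## Working session

There is one attempt and no reset: what is moved stays moved. The work goes in short steps, Python scripts to look and compute and a shell command to move; the robot and the scene stay as the last step left them, time stands still between calls to the robot, and variables do not carry over. Pictures are saved under pics/ and viewed, about 8 in all and at most 12, crops included, and the job is handed in when it is done.

```bash
ls; mkdir -p pics; cat > h.py <<'E'
import numpy as np,cv2
from scipy.spatial.transform import Rotation as R
from workcell import bot
def camR(c):
    o=np.array(c["orientation"],float)
    return o if o.shape==(3,3) else R.from_euler("xyz",o,degrees=True).as_matrix()
def pix2z(c,uv,z):
    d=camR(c)@np.linalg.inv(c["mtx"])@np.array([uv[0],uv[1],1.]); o=np.array(c["origin"])
    return o+d*(z-o[2])/d[2]
def proj(c,p):
    v=np.array(c["mtx"])@(camR(c).T@(np.array(p)-c["origin"])); return v[:2]/v[2]
def save(c,n,box=None,s=1):
    f=c["frame"][:,:,::-1]
    if box: f=f[box[1]:box[3],box[0]:box[2]]
    cv2.imwrite("pics/"+n,cv2.resize(f,None,fx=s,fy=s,interpolation=cv2.INTER_CUBIC))
def toolR(): return R.from_euler("xyz",bot.get_obs()["tcp_rot"],degrees=True).as_matrix()
E
python3 - <<'E'
from h import *
o=bot.get_obs(); print({k:np.round(v,3) for k,v in o.items()}); print(np.round(toolR(),3))
ims=[]
for n in ["top","side"]:
    c=bot.camera(n); ims.append(c); print(n,c["origin"],c["orientation"],np.array(c["mtx"]).tolist())
    for t in ["driver","driver_stand","open_screw","open_screw_slot"]:
        r=bot.search_frame(c,t)
        for d in r[:3]:
            b=d["box"]; print(t,np.round(b),round(d["confidence"],2),pix2z(c,((b[0]+b[2])/2,(b[1]+b[3])/2),.07).round(3))
save(ims[0],"top.png",s=1.5);save(ims[1],"side.png",s=1.5)
E
```

```text
pics
{'time': np.float64(0.0), 'q': array([-6.7838e+01,  5.0110e+00,  1.0033e+01,  9.5101e+01,  1.0000e-03,
        9.0001e+01]), 'qd': array([-0.134,  0.081,  0.078, -0.031, -0.016, -0.053]), 'joint_efforts': array([-2.0000e-03, -5.2038e+01,  4.6481e+01,  1.6000e-02, -0.0000e+00,
       -0.0000e+00]), 'ee_pos': array([ 0.207, -0.509,  0.231]), 'tcp_rot': array([-8.9999e+01,  7.9000e-02, -6.7839e+01]), 'wrist_force': array([-0.046, -0.64 ,  0.409]), 'torque': array([-0.007, -0.025,  0.047]), 'opening': np.float64(0.085)}
[[ 0.377 -0.001  0.926]
 [-0.926  0.001  0.377]
 [-0.001 -1.     0.   ]]
top [ 0.33499827 -0.01214146  0.89345651] [-1.71517015e+02 -5.75050639e-02 -8.92171995e+01] [[368.0207472452859, 0.0, 254.16003484983], [0.0, 368.0207472452859, 192.09459947787082], [0.0, 0.0, 1.0]]
driver [181. 172. 202. 196.] 0.95 [0.474 0.131 0.07 ]
driver_stand [171. 164. 220. 216.] 0.81 [0.461 0.121 0.07 ]
open_screw_slot [283. 196. 299. 212.] 0.49 [ 0.432 -0.095  0.07 ]
side [0.1582452  0.61875419 0.55484663] [-123.85450388   -1.08574679 -153.43680861] [[374.96209497051007, 0.0, 255.29808264705088], [0.0, 374.96209497051007, 180.13104175804781], [0.0, 0.0, 1.0]]
driver [210. 181. 233. 242.] 0.76 [0.483 0.105 0.07 ]
open_screw [278. 169. 288. 182.] 0.45 [ 0.424 -0.082  0.07 ]
open_screw_slot [277. 170. 292. 177.] 0.4 [ 0.425 -0.09   0.07 ]
```

View pics/top.png

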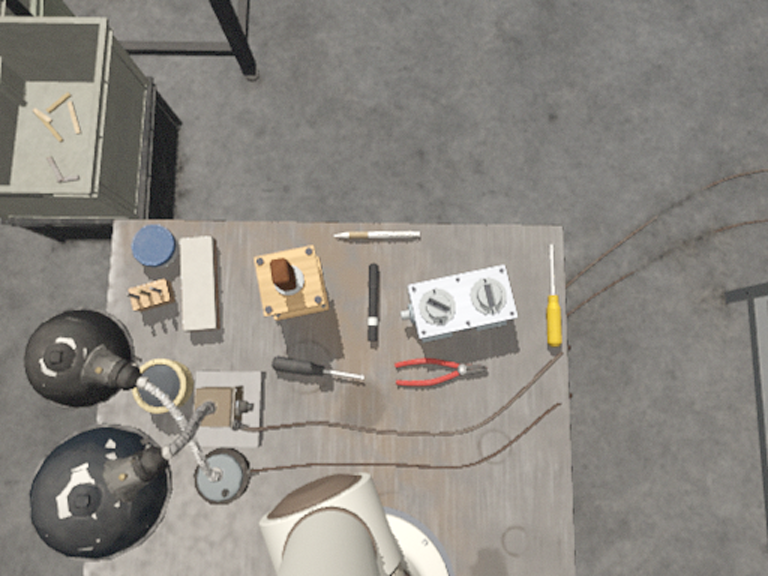

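View pics/side.png

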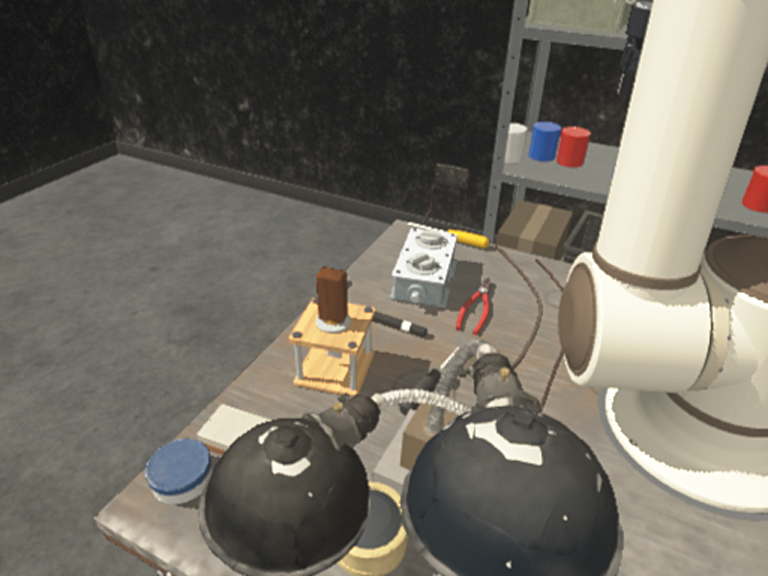

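The top view shows the stand centred near (194,188) in camera pixels, with the dark handle above it. The gearbox fasteners are near (291,205) and (326,197). The left one looks askew. I'll estimate positions and zoom in.

```bash
python3 - <<'E'
from h import *
c=bot.camera("top")
a=cv2.resize(c["frame"][165:235,262:352],None,fx=6,fy=6,interpolation=cv2.INTER_CUBIC)
b=cv2.resize(c["frame"][155:225,165:225],None,fx=4,fy=4,interpolation=cv2.INTER_CUBIC)
b=cv2.copyMakeBorder(b,0,a.shape[0]-b.shape[0],0,0,cv2.BORDER_CONSTANT)
cv2.imwrite("pics/z.png",np.hstack([a,b])[:,:,::-1])
print(pix2z(c,(194,188),.085),pix2z(c,(291.3,205),.065),pix2z(c,(326,197.5),.065))
r=bot.cut_out(c,"driver")[0]; 
ys,xs=np.nonzero(r["region"]); print(r["confidence"],xs.mean(),ys.mean())
w=bot.camera("wrist"); print(w["origin"],w["orientation"],np.array(w["mtx"]).tolist())
print((toolR().T@(np.array(w["origin"])-bot.get_obs()["ee_pos"])).round(4)); print((toolR().T@camR(w)).round(3))
E
```

```text
[0.46293697 0.12262714 0.085     ] [ 0.43017835 -0.09578031  0.065     ] [ 0.44840119 -0.17462256  0.065     ]
0.59 190.70212765957447 184.27659574468086
[ 0.27768342 -0.48048426  0.37489043] [ 1.62551851e+02  4.74480978e-02 -6.78010119e+01] [[305.19585823667745, 0.0, 250.92896332570834], [0.0, 305.19585823667745, 198.0943926488577], [0.0, 0.0, 1.0]]
[-0.0003 -0.1436  0.0759]
[[ 1.     0.001 -0.001]
 [ 0.001 -0.3    0.954]
 [ 0.001 -0.954 -0.3  ]]
```

View pics/z.png

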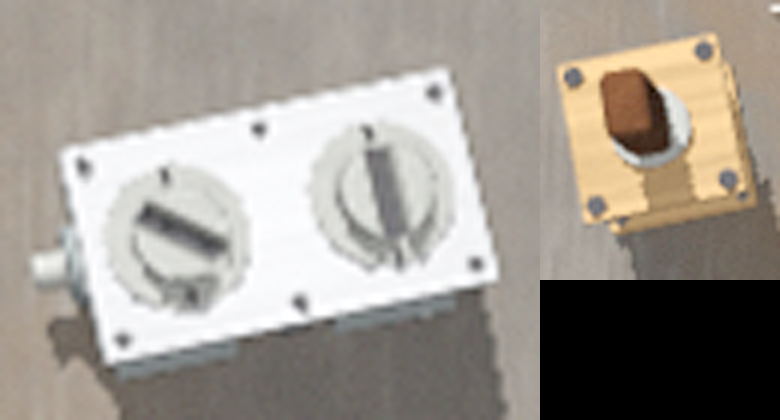

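The open fastener is the left one, at about (0.430, -0.096). The handle's long axis is roughly along world x (about 13°). I'll go partway first and watch joint 6.

```bash
python3 -m inch '[[[-240,-10,230],[0,0,0],85],[[-240,-10,230],[0,0,0],85],[[-240,-10,230],[0,0,0],85],[[-240,-10,230],[0,0,0],85],[[-240,-10,230],[0,0,0],85],[[-240,-10,230],[0,0,0],85],[[-240,-10,230],[0,0,0],85],[[-240,-10,230],[0,0,0],85]]'; python3 -c "
from h import *
o=bot.get_obs();print(o['q'],o['ee_pos'],o['tcp_rot']);T=toolR()
print(T.T@(np.array([.463,.123,.26])-o['ee_pos'])*1000)"
```

```text
time: 1.45
ee_pos: [0.3309, -0.1975, 0.2419]
tcp_rot: [-89.9, -0.0, -67.6]
wrist_force: [-0.2, -1.0, 0.2]
opening: 0.0849
[-3.08596897e+01 -1.71032603e+01 -8.90628176e+00  9.81191579e+01
  3.56889045e-02  1.26718035e+02] [ 0.33091701 -0.19752687  0.24192207] [-8.99248650e+01 -4.10424421e-02 -6.75777275e+01]
[-245.9009471   -17.9336253   244.37943991]
```

```bash
python3 -m inch '[[[-246,-5,244],[0,-2.97,0],85],[[-246,-5,244],[0,-2.97,0],85],[[-246,-5,244],[0,-2.97,0],85],[[-246,-5,244],[0,-2.97,0],85],[[-246,-5,244],[0,-2.97,0],85],[[-246,-5,244],[0,-2.97,0],85],[[-246,-5,244],[0,-2.97,0],85],[[-246,-5,244],[0,-2.97,0],85],[[-246,-5,244],[0,-2.97,0],85],[[-246,-5,244],[0,-2.97,0],85],[[-246,-5,244],[0,-2.97,0],85],[[-246,-5,244],[0,-2.97,0],85],[[-246,-5,244],[0,-2.97,0],85],[[-246,-5,244],[0,-2.97,0],85],[[-246,-5,244],[0,-2.97,0],85],[[-246,-5,244],[0,-2.97,0],85],[[-246,-5,244],[0,-2.97,0],85],[[-246,-5,244],[0,-2.97,0],85],[[-246,-5,244],[0,-2.97,0],85],[[-246,-5,244],[0,-2.97,0],85]]'; python3 -c "
from h import *
o=bot.get_obs();print(o['q'],o['ee_pos'],o['tcp_rot'])
c=bot.camera('wrist')
for t in ['driver','driver_stand']:
    for d in bot.search_frame(c,t)[:2]: print(t,d)
r=bot.cut_out(c,'driver')
f=c['frame'].copy()
if r:
  m=r[0]['region'].astype('uint8'); k=cv2.findContours(m,0,2)[0]; cv2.drawContours(f,k,-1,(0,255,0),1)
c['frame']=f
save(c,'w1.png',s=1.5)"
```

```text
time: 3.45
ee_pos: [0.463, 0.1221, 0.247]
tcp_rot: [-90.1, 0.0, 102.9]
wrist_force: [-0.8, 0.2, 0.3]
opening: 0.085
[ 1.48021483e+01 -4.44230516e+00  2.37393738e+00  9.67413467e+01
 -4.21021578e-02  1.90481145e+00] [0.46303238 0.12214039 0.24695725] [-9.00762539e+01  3.95893856e-02  1.02897283e+02]
driver {'box': [234.0, 163.3, 279.8, 229.4], 'confidence': 0.72}
driver_stand {'box': [212.1, 132.8, 300.9, 230.8], 'confidence': 0.79}
```

View pics/w1.png

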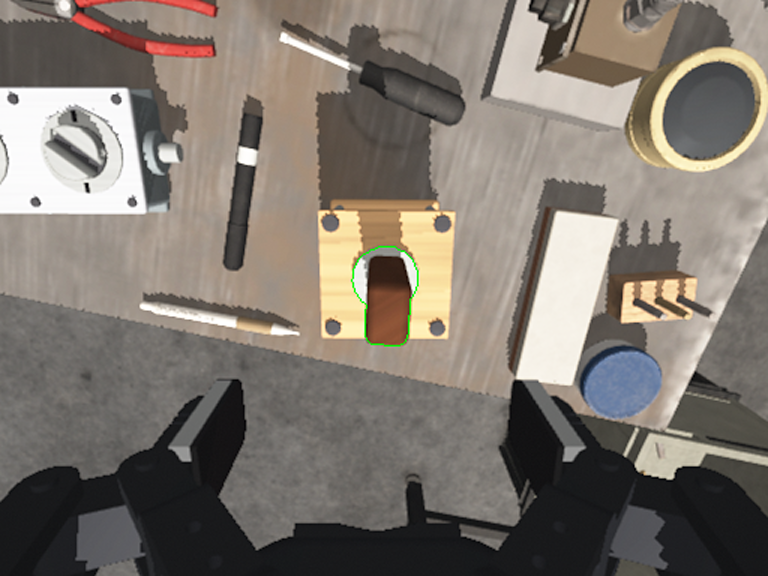

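```bash
python3 -c "
from h import *
c=bot.camera('wrist');P=lambda u,v,z:pix2z(c,(u/1.5-.2,v/1.5-.2),z)
print('topface',[P(*p,.165).round(4).tolist() for p in [(367,290),(409,290),(408,345),(367,345),(387.5,317)]])
print('plate',[P(*p,.085).round(4).tolist() for p in [(318,211),(456,211),(450,339),(321,339)]])
print('platec',np.mean([P(*p,.085) for p in [(318,211),(456,211),(450,339),(321,339)]],0))
print('flange',P(385,277,.09),P(353,276,.09),P(418,276,.09))
a,b=P(50,132,.07),P(103,168,.07);print('slot',a,b,np.degrees(np.arctan2(*(b-a)[1::-1])),(a+b)/2)
a,b=P(73,115,.058),P(87,187,.058);print('marks',np.degrees(np.arctan2(*(b-a)[1::-1])),(a+b)/2)
f=c['frame'][40:170,170:340]
import cv2
cv2.imwrite('pics/w2.png',np.hstack([cv2.resize(c['frame'][130:240,200:310],None,fx=4,fy=4,interpolation=2),cv2.resize(c['frame'][50:160,0:110],None,fx=4,fy=4,interpolation=2)[:, :340]])[:,:,::-1])
"
```

```text
topface [[0.4537, 0.1157, 0.165], [0.449, 0.1367, 0.165], [0.4789, 0.1434, 0.165], [0.4836, 0.122, 0.165], [0.4658, 0.1292, 0.165]]
plate [[0.431, 0.0761, 0.085], [0.4114, 0.1651, 0.085], [0.5005, 0.1851, 0.085], [0.5204, 0.0944, 0.085]]
platec [0.46581913 0.13017448 0.085     ]
flange [0.46417578 0.12885128 0.09      ] [0.46814403 0.10749969 0.09      ] [0.45869381 0.15055783 0.09      ]
slot [ 0.42025853 -0.1069243   0.07      ] [ 0.43595454 -0.07193375  0.07      ] 65.84001606724992 [ 0.42810653 -0.08942903  0.07      ]
marks 12.915908238178183 [ 0.43022306 -0.09445625  0.058     ]
```

View pics/w2.png

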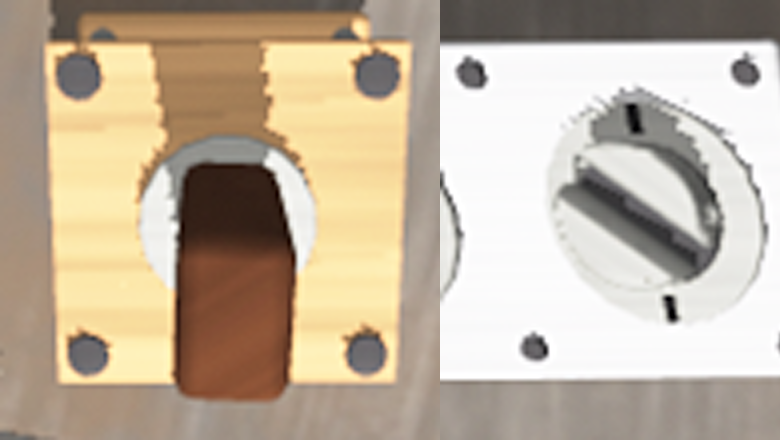

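The wrist view puts the driver axis at about (0.466, 0.129), with the handle already aligned to the tool. The slot is at about 66° and the marks at about 13°, so the turn is about 53° clockwise. Next I'll descend and grip.

```bash
python3 -m inch '[[[6,40,-3],[0,0,0],85],[[6,80,-3],[0,0,0],60],[[6,115,-3],[0,0,0],60],[[6,133,-3],[0,0,0],60],[[6,133,-3],[0,0,0],60],[[6,133,-3],[0,0,0],60],[[6,133,-3],[0,0,0],20],[[6,133,-3],[0,0,0],10],[[6,133,-3],[0,0,0],10],[[6,133,-3],[0,0,0],10],[[6,133,-3],[0,0,0],10],[[6,133,-3],[0,0,0],10],[[6,133,-3],[0,0,0],10]]' 80; python3 -c "
from h import *
c=bot.camera('wrist'); save(c,'w3.png',s=1.2); o=bot.get_obs();print(o['ee_pos'],o['tcp_rot'],o['opening'],o['torque'])"
```

```text
time: 5.0
ee_pos: [0.4654, 0.1292, 0.1153]
tcp_rot: [-90.2, 0.0, 102.4]
wrist_force: [0.2, -0.6, 6.4]
opening: 0.0235
[0.4653609  0.12916667 0.11533378] [-9.02109214e+01  2.71873369e-02  1.02351760e+02] 0.02300019106659862 [-0.05980809  0.04619808 -0.03247721]
```

View pics/w3.png

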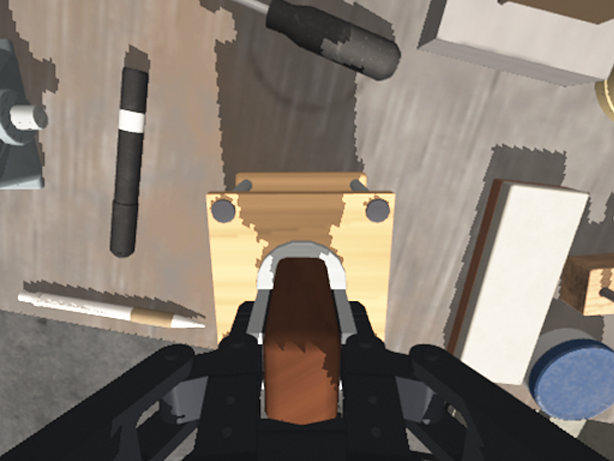

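```bash
python3 -m inch '[[[0,-15,0],[0,0,0],10],[[0,-45,0],[0,0,0],10],[[0,-80,0],[0,0,0],10],[[-15,-90,5],[0,-0.1,0],10],[[-40,-90,13],[0,-0.23,0],10],[[-70,-90,22],[0,-0.36,0],10],[[-100,-90,32],[0,-0.5,0],10],[[-130,-90,41],[0,-0.64,0],10],[[-155,-90,49],[0,-0.78,0],10],[[-168,-90,52],[0,-0.9,0],10],[[-171,-90,53],[0,-0.94,0],10],[[-171,-90,53],[0,-0.94,0],10],[[-171,-90,53],[0,-0.94,0],10]]' ; python3 -c "
from h import *
c=bot.camera('wrist'); save(c,'w4.png',s=1.5); o=bot.get_obs();print(o['ee_pos'],o['tcp_rot'],o['opening'],o['q'])"
```

```text
time: 6.35
ee_pos: [0.4499, -0.0491, 0.2058]
tcp_rot: [-90.1, 0.2, 156.1]
wrist_force: [0.1, 0.3, -1.3]
opening: 0.0233
[ 0.44991815 -0.04896683  0.20570632] [-90.11163891   0.20689312 156.15093475] 0.0230100956619618 [-6.23892762e+00 -9.00143320e+00 -6.34826752e+00  9.24221932e+01
  4.38142442e-02 -7.23899756e+01]
```

View pics/w4.png

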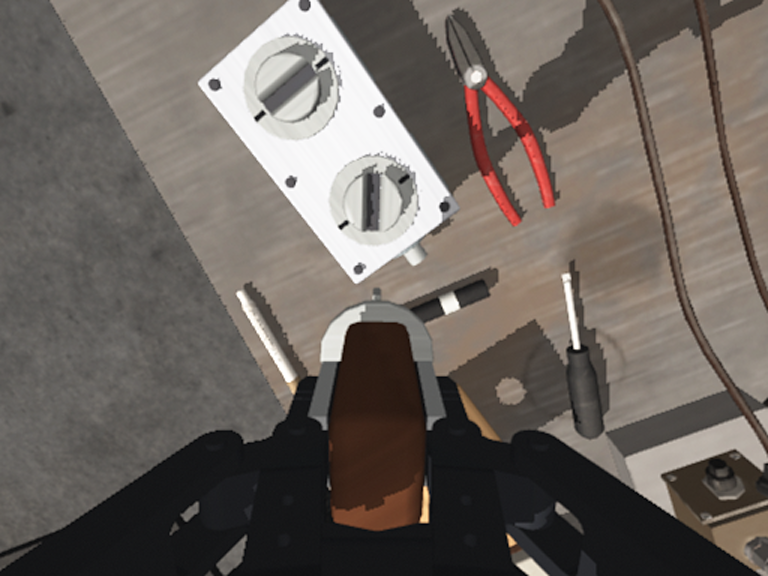

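The wrist view shows the slot upright in the image at about (371,200), the marks at (404,179) and (343,225), and the blade tip just showing at (377,292). I'll measure the offset.

```bash
python3 -c "
from h import *
c=bot.camera('wrist')
g=lambda b,s:cv2.resize(c['frame'][b[1]:b[3],b[0]:b[2]],None,fx=s,fy=s,interpolation=cv2.INTER_CUBIC)
cv2.imwrite('pics/w5.png',np.hstack([g((210,95,290,170),5),g((210,180,290,255),5)])[:,:,::-1])
o=bot.get_obs();T=toolR();b=bot.get_obs()['ee_pos']
L=lambda p:np.round(T.T@(p-b)*1000,1)
P=lambda u,v,z:pix2z(c,(u/1.5-.2,v/1.5-.2),z)
for n,p in [('marks',((404+343)/2,(179+225)/2,.058)),('slot',(371,200,.064)),('tip',(377,291,.1155)),('flL',(321,345,.1805)),('flR',(433,345,.1805)),('fltop',(377,301,.1805))]:
  w=P(*p); print(n,w.round(4),L(w))
"
```

```text
marks [ 0.4321 -0.0932  0.058 ] [ -1.1 147.5  48. ]
slot [ 0.4328 -0.0954  0.064 ] [ -2.6 141.5  49.8]
tip [ 0.4465 -0.0549  0.1155] [ 1.  90.1  7.1]
flL [ 0.468  -0.0611  0.1805] [-21.5  25.1   4. ]
flR [ 0.4271 -0.0431  0.1805] [23.3 25.   4. ]
fltop [ 0.4401 -0.069   0.1805] [ 0.9 25.  22.5]
```

View pics/w5.png

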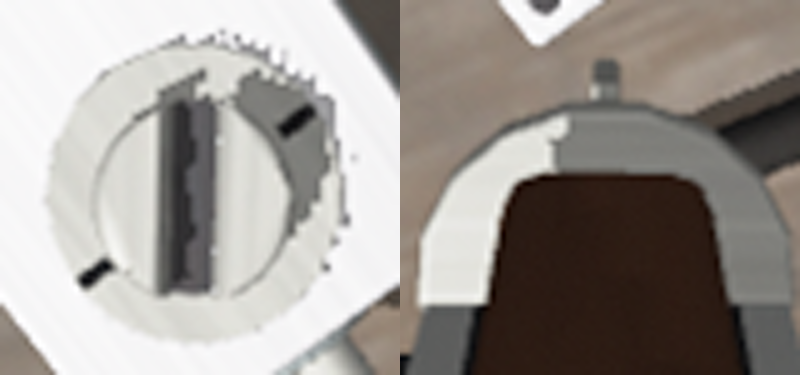

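```bash
python3 -m inch '[[[-1,0,25],[0,0,0],10],[[-2,0,49],[0,0,0],10],[[-2,15,50],[0,0,0],10],[[-2,35,50],[0,0,0],10],[[-2,42,50],[0,0,0],10],[[-2,46,50],[0,0,0],10],[[-2,50,50],[0,0,0],10],[[-2,50,50],[0,0,0],10],[[-2,50,50],[0,0,0],10]]'; python3 -c "
from h import *
o=bot.get_obs();print(o['ee_pos'],o['tcp_rot'],o['wrist_force'],o['torque'])
c=bot.camera('side');b=[int(x) for x in proj(c,[.43,-.095,.09])];print(b)
w=bot.camera('wrist')
g=lambda c,b,s:cv2.resize(c['frame'][b[1]:b[3],b[0]:b[2]],None,fx=s,fy=s,interpolation=cv2.INTER_CUBIC)
cv2.imwrite('pics/s1.png',np.hstack([g(c,(b[0]-40,b[1]-50,b[0]+40,b[1]+40),5),g(w,(200,140,280,230),5)])[:,:,::-1])"
```

```text
time: 7.35
ee_pos: [0.432, -0.0953, 0.156]
tcp_rot: [-90.1, 0.2, 156.2]
wrist_force: [-0.4, -0.5, -1.5]
opening: 0.0232
[ 0.43198131 -0.09531393  0.15599721] [-90.11725263   0.23412004 156.19180941] [-0.41288335 -0.49029014 -1.51190297] [-0.0166118   0.06699785 -0.00638408]
[283, 164]
```

View pics/s1.png

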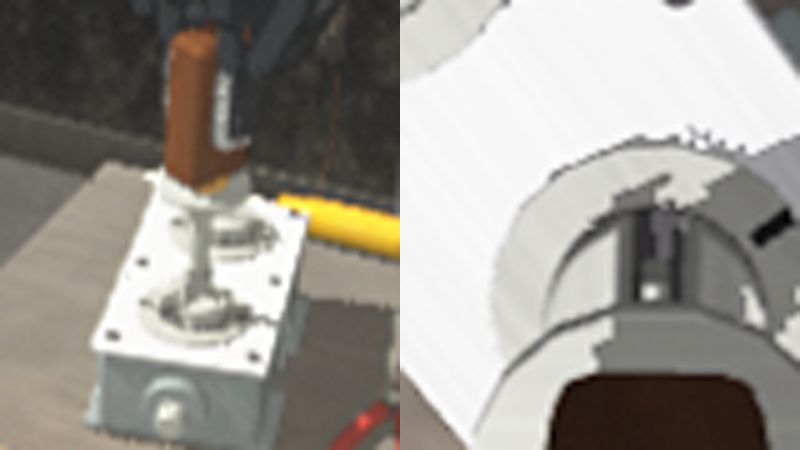

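The blade sits centred in the slot mouth, at (653,290) between slot edges 618 and 685, with no contact force. Next I'll seat it.

```bash
python3 -m inch '[[[0,2,0],[0,0,0],10],[[0,4,0],[0,0,0],10],[[0,5,0],[0,0,0],10],[[0,5,0],[0,0,0],10],[[0,5,0],[0,0,0],10]]'
```

```text
time: 7.95
ee_pos: [0.4321, -0.0954, 0.1513]
tcp_rot: [-90.1, 0.3, 156.2]
wrist_force: [-0.7, -0.1, 3.6]
opening: 0.023
```

```bash
python3 -m inch '[[[0,0,0],[0,0.06,0],10],[[0,0,0],[0,0.12,0],10],[[0,0,0],[0,0.18,0],10],[[0,0,0],[0,0.24,0],10],[[0,0,0],[0,0.3,0],10],[[0,0,0],[0,0.36,0],10],[[0,0,0],[0,0.42,0],10],[[0,0,0],[0,0.48,0],10],[[0,0,0],[0,0.54,0],10],[[0,0,0],[0,0.6,0],10],[[0,0,0],[0,0.66,0],10],[[0,0,0],[0,0.72,0],10],[[0,0,0],[0,0.78,0],10],[[0,0,0],[0,0.84,0],10],[[0,0,0],[0,0.9,0],10],[[0,0,0],[0,0.96,0],10],[[0,0,0],[0,1.0,0],10],[[0,0,0],[0,1.04,0],10],[[0,0,0],[0,1.04,0],10]]'; python3 -c "
from h import *
o=bot.get_obs();print(o['torque'],o['q'])"
```

```text
time: 9.85
ee_pos: [0.4317, -0.0947, 0.1512]
tcp_rot: [-90.3, -0.1, 96.6]
wrist_force: [-2.1, 5.7, 3.2]
opening: 0.0228
[1.45299623 0.80687613 0.10176497] [-12.47336749 -10.93379351 -14.02582065  86.68597487   0.15850646
 -19.06081156]
```

```bash
python3 -m inch '[[[0,0,0],[0,0.03,0],10],[[0,0,0],[0,0.06,0],10],[[0,0,0],[0,0.08,0],10],[[0,0,0],[0,0.08,0],10]]'; python3 -c "
from h import *
o=bot.get_obs();print(o['torque'],o['q'])"; python3 -m inch '[[[0,0,0],[0,0.02,0],10],[[0,0,0],[0,0.04,0],10],[[0,0,0],[0,0.04,0],10]]'; python3 -c "
from h import *
o=bot.get_obs();print(o['torque'],o['q'])
w=bot.camera('wrist');save(w,'w6.png',(150,90,350,240),4)"
```

```text
time: 10.25
ee_pos: [0.4316, -0.0945, 0.1513]
tcp_rot: [-90.3, -0.1, 92.0]
wrist_force: [-1.6, 2.3, 2.3]
opening: 0.0235
[0.93693866 0.44147251 0.05610065] [-12.46813045 -10.93853409 -14.02520246  86.70180959   0.18596371
 -14.49760536]
time: 10.55
ee_pos: [0.4316, -0.0944, 0.1513]
tcp_rot: [-90.2, -0.1, 89.7]
wrist_force: [-2.1, 2.5, 2.1]
opening: 0.0233
[0.88817657 0.44641131 0.05184663] [-12.46657876 -10.93749593 -14.02746102  86.70283489   0.19263418
 -12.1612886 ]
```

View pics/w6.png

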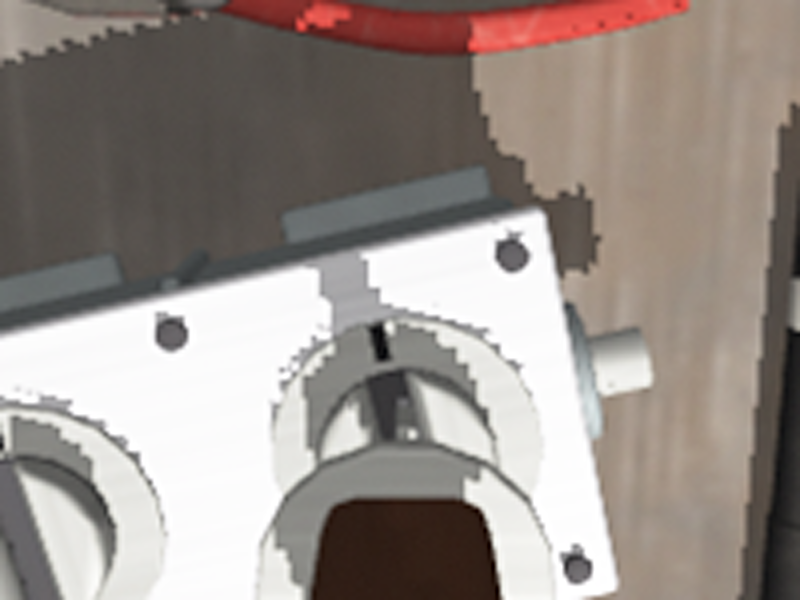

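Slot at (385,400) is nearly in line with the mark at (380,342). Torque is still at friction level, so I'll continue to the stop.

```bash
T='from h import *
o=bot.get_obs();print(o["torque"],o["wrist_force"],o["q"][5])'
python3 -m inch '[[[0,0,0],[0,0.03,0],10],[[0,0,0],[0,0.05,0],10],[[0,0,0],[0,0.05,0],10]]'|grep rot; python3 -c "$T"; python3 -m inch '[[[0,0,0],[0,0.03,0],10],[[0,0,0],[0,0.05,0],10],[[0,0,0],[0,0.05,0],10]]'|grep rot; python3 -c "$T"
```

```text
tcp_rot: [-90.2, -0.2, 86.8]
[0.96360042 0.35296135 0.15665635] [-1.33983846  2.81102318  2.20682678] -9.28542347220565
tcp_rot: [-90.2, -0.2, 83.9]
[0.9715422  0.38212653 0.31898423] [-1.5546933   2.52737786  2.82796441] -6.411493711926114
```

Torque rises steadily to 0.32 N m, so the stop has been met. I'll back off within the play, lift straight out, and return above the stand.

```bash
python3 -m inch '[[[0,0,0],[0,-0.07,0],10],[[0,0,0],[0,-0.14,0],10],[[0,0,0],[0,-0.2,0],10],[[0,0,0],[0,-0.2,0],10],[[0,-3,0],[0,-0.2,0],10],[[0,-8,0],[0,-0.2,0],10],[[0,-16,0],[0,-0.2,0],10],[[0,-32,0],[0,-0.2,0],10],[[0,-55,0],[0,-0.2,0],10],[[0,-65,0],[0,-0.2,0],10],[[0,-65,0],[0,-0.2,0],10]]'; python3 -c "
from h import *
o=bot.get_obs();T=toolR();print(T.T@(np.array([.4654,.1292,.212])-o['ee_pos'])*1000, R.from_matrix(T.T@R.from_euler('xyz',[-90,0,102.4],degrees=True).as_matrix()).as_rotvec())"
```

```text
time: 12.3
ee_pos: [0.4321, -0.0947, 0.2178]
tcp_rot: [-90.4, -0.1, 95.4]
wrist_force: [-0.9, -0.3, -1.8]
opening: 0.0228
[219.7912333    6.51880663 -54.15692776] [ 0.00719509 -0.1222869   0.00092789]
```

```bash
python3 -m inch '[[[20,4,-5],[0.007,-0.02,0],10],[[55,4,-14],[0.007,-0.04,0],10],[[90,4,-22],[0.007,-0.06,0],10],[[125,4,-31],[0.007,-0.08,0],10],[[160,4,-40],[0.007,-0.1,0],10],[[195,4,-48],[0.007,-0.12,0],10],[[213,4,-53],[0.007,-0.12,0],10],[[220,4,-54],[0.007,-0.12,0],10],[[220,4,-54],[0.007,-0.12,0],10],[[220,4,-54],[0.007,-0.12,0],10]]'; python3 -c "
from h import *
o=bot.get_obs();print(o['ee_pos'],o['tcp_rot'])
w=bot.camera('wrist');g=lambda c,b,s:cv2.resize(c['frame'][b[1]:b[3],b[0]:b[2]],None,fx=s,fy=s,interpolation=cv2.INTER_CUBIC)
b=[int(x) for x in proj(w,[.431,-.095,.065])];print(b)
t=bot.camera('top');d=[int(x) for x in proj(t,[.431,-.095,.065])]
A=g(w,(170,110,330,260),3);x0=max(b[0]-40,0);B=g(w,(x0,max(b[1]-38,0),x0+80,max(b[1]-38,0)+75),4);C=g(t,(d[0]-40,d[1]-18,d[0]+40,d[1]+19),4)
B=np.vstack([B,C]);h=min(len(A),len(B));cv2.imwrite('pics/w7.png',np.hstack([A[:h],B[:h]])[:,:,::-1])
print(d)"
```

```text
time: 13.3
ee_pos: [0.465, 0.1287, 0.2141]
tcp_rot: [-90.0, -0.0, 102.2]
wrist_force: [-0.3, -0.1, -0.8]
opening: 0.0232
[0.46499122 0.12868553 0.21414964] [-8.99738013e+01 -3.54097074e-02  1.02247511e+02]
[18, 98]
[290, 204]
```

View pics/w7.png

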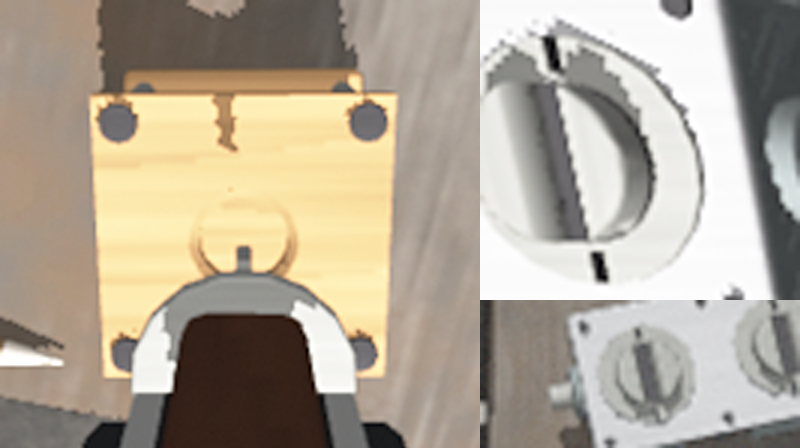

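```bash
python3 -c "
from h import *
o=bot.get_obs();T=toolR();c=bot.camera('wrist')
L=lambda u,v,z:(T.T@(pix2z(c,(170+u/3-.3,110+v/3-.3),z)-o['ee_pos'])*1000).round(1)
print('hole L,R,top',L(191,240,.085),L(298,240,.085),L(244,194,.085))
print('plate',(L(90,94,.085)+L(397,94,.085)+L(387,378,.085)+L(104,378,.085))/4, L(90,94,.085),L(387,378,.085))
print('flange L,R,top',L(133,380,.189),L(355,380,.189),L(244,274,.189)); print('tip',L(244,246,.1238))
"
```

```text
hole L,R,top [-15.9 129.5  -0.2] [ 17.2 129.5  -0.2] [  0.5 129.5  14.4]
plate [  0.65 129.45  -1.1 ] [-45.  129.4  44.6] [ 47.  129.5 -46.8]
flange L,R,top [-22.   25.4   0. ] [22.7 25.5  0. ] [ 0.4 25.5 22.5]
tip [ 0.4 90.7  9.2]
```

Wrist view: the slot lies along the line between both marks, (550,52) and (600,268). The blade is over the hole to within about 1.5 mm. I'll lower it now.

```bash
python3 -m inch '[[[0,15,-1],[0,0,0],10],[[0,35,-1],[0,0,0],10],[[0,55,-1],[0,0,0],10],[[0,75,-1],[0,0,0],10],[[0,90,-1],[0,0,0],10],[[0,96,-1],[0,0,0],10],[[0,98,-1],[0,0,0],10],[[0,98,-1],[0,0,0],10],[[0,98,-1],[0,0,0],10]]'
```

```text
time: 14.35
ee_pos: [0.4666, 0.1289, 0.1175]
tcp_rot: [-90.1, -0.1, 102.2]
wrist_force: [-0.3, -0.4, -1.5]
opening: 0.0229
```

```bash
python3 -m inch '[[[0,1.5,0],[0,0,0],10],[[0,2.5,0],[0,0,0],10],[[0,2.5,0],[0,0,0],10],[[0,2.5,0],[0,0,0],10]]'
```

```text
time: 14.75
ee_pos: [0.4669, 0.129, 0.1153]
tcp_rot: [-90.1, -0.1, 102.2]
wrist_force: [0.1, 0.6, 2.1]
opening: 0.0234
```

Contact is light at the original height (TCP z 0.1153), so the flange is resting. I'll open the fingers slowly, then retreat upward.

```bash
python3 -m inch '[[[0,0,0],[0,0,0],30],[[0,0,0],[0,0,0],40],[[0,0,0],[0,0,0],60],[[0,0,0],[0,0,0],75],[[0,0,0],[0,0,0],75],[[0,0,0],[0,0,0],75],[[0,-10,0],[0,0,0],75],[[0,-40,0],[0,0,0],75],[[0,-80,0],[0,0,0],75],[[0,-120,0],[0,0,0],75],[[0,-120,0],[0,0,0],75],[[0,-120,0],[0,0,0],75]]'; python3 -c "
from h import *
w=bot.camera('wrist');s=bot.camera('side')
g=lambda c,b,s:cv2.resize(c['frame'][b[1]:b[3],b[0]:b[2]],None,fx=s,fy=s,interpolation=cv2.INTER_CUBIC)
x=[int(v) for v in proj(w,[.431,-.095,.065])];x0=max(x[0]-40,0);y0=max(x[1]-50,0)
cv2.imwrite('pics/end.png',np.hstack([g(w,(200,120,300,240),3),g(s,(180,165,270,285),10/3)[:360],g(w,(x0,y0,x0+67,y0+120),3)])[:,:,::-1])"
```

```text
time: 15.95
ee_pos: [0.4671, 0.1289, 0.2367]
tcp_rot: [-90.3, -0.1, 102.2]
wrist_force: [-0.4, -0.2, -0.9]
opening: 0.0752
```

View pics/end.png

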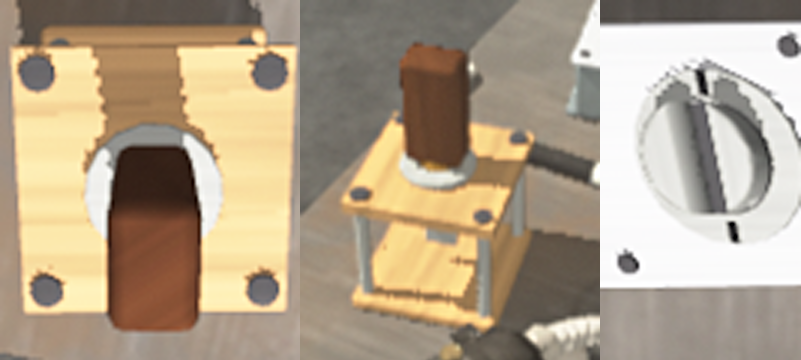

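The driver stands upright with its flange flat on the plate and its blade below it. The slot lies between both marks, (702,80) and (733,232).

```bash
python3 -c "
from workcell import bot
bot.job_done()"
```

```text
the job is handed in; nothing more can be done
```

The open fastener (the one nearer the stand) is turned to its stop, and the driver is back upright in its stand. I handed the job in at about 16 s of the 51 s allowed.

- **Seating:** the blade went to the slot floor, with the blade end at about 61 mm and about 5 N of contact.
- **Turning:** I turned the driver about 72° clockwise, including the play. The torque rose steadily from 0.05 to 0.32 N m, which I took as the stop. The last wrist picture shows the slot in line with both marks to within about 2°, judged by eye.
- **Returning:** I let go at the same height as the original grasp, with about 2 N of contact. The last pictures show the driver upright, flange flat on the plate and blade through the hole, with the gripper clear above.

No check failed. My first top-camera estimate of the stand was about 7 mm off from the wrist camera; I used the wrist camera's.

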